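# Slide a control board under the spring clip of a test jig

## Task

Load the washing-machine control board into the blue test jig: press the yellow clip paddle down with one fingertip and keep it down while the other fingertip pushes the board by its heat-sink bar under the raised jaw, until the board is fully home against the red end stop. Only then let the paddle up, so that the jaw springs down onto the board, and move clear. Do not grip or lift the board, and leave the other things on the bench where they are.

Things in the scene. Friction and masses are not known exactly. Their poses are not given: they have to be found in the camera images.
- jig: Fixed blue test jig, about 175 x 152 mm. Origin on the bench, under the bed; +x = direction in which the board is pushed, +y = towards the clip's paddle. The bed is a flat block, top at z = 25 mm, x -107 to 67, y -41 to 41. Beside it, y 41 to 111, lies a step 12 mm high over which the paddle swings. Two hinge lugs (x = -100 and 60, y = 48) reach z = 46 mm.
- stop (a point): Middle of the near face of the red end stop, where that meets the bed: jig (60, 0, 25) mm. The stop is 82 mm wide and 14 mm high. The board's front edge touches it when fully home. A 5 mm high aluminium rail runs along each side of the bed, inner faces at jig y = +-32.5 mm, and guides the board.
- clip (a joint): Spring clip, a lever hinged along jig x at jig y = 48, z = 39 mm. Rad: 0 = at rest, jaw 1.5 mm above the bed, blocking the board; 0.4 = paddle fully down on its stop. Pressing the paddle (+y side) down lifts the jaw (over the bed): from 0.14 it clears the board's plate. It rests at about 0.1 on a loaded board. Mid-paddle it takes 2.5 N to start, 5 N at full travel, and springs back.
- paddle (a point): Upper face of the yellow paddle near its middle, moves with the clip; at rest at jig (-55, 84, 48) mm. Flat plate, jig x -95 to -15, y 49 to 103 mm, 3 mm thick. At rest it slopes up outward by 0.2 rad; fully pressed it slopes down outward by 0.2 rad, its top then at z = 34 mm at jig y = 84. A fingertip may slide along it in x while pressing.
- jaw (a point): Lower tip of the black jaw, a tooth at jig x 42 to 48, y -9 to 5 mm; at rest at jig (45, -2, 26.5) mm. Its arm, 16 mm wide (jig x 37 to 53), comes across from the hinge. The tip rises about 19 mm when the paddle is fully down; the arm's end then reaches z = 65 mm.
- board: Loose control board, about 0.14 kg, flat on the bed between the rails: white plate 80 (x) x 60 (y) x 6 mm, green circuit, components up to 16 mm high, and along its rear (-x) edge an aluminium heat-sink bar 8 mm thick, top 22 mm above the underside. Origin: centre of the underside, x forward like the jig's. Starts at jig x -20 to -5 mm, front edge before the jaw; fully home at jig x = 20 mm.
- push_face (a point): Centre of the rear (-x) face of the board's heat-sink bar, 11 mm above the bed (36 mm above the bench); push here, towards the jig's +x. The face spans 60 mm in y and 0 to 22 mm above the bed, so a fingertip at the height of the pressed paddle meets it.
- capacitor: Bystander: upright aluminium motor capacitor, 40 mm diameter, 73 mm high, origin under its centre.
- jar: Bystander: small amber jar, 48 mm diameter, 60 mm high, origin under its centre.
- pump_wheel: Bystander: grey plastic pump wheel, 60 mm diameter with a hub of 24 mm diameter, 30 mm high, origin under its centre.
- screwdriver: Bystander: red-handled screwdriver lying on the bench beyond the jig, 180 mm long, lying along its own x axis.
There are look-alikes about, which are no part of the job. There is more than one size of the jig; the job needs the smallest. What is shaped like the board but turquoise is not meant.

How it is judged:
On the way, in this order (a step that is already met when the one before it is completed fails the run):
1. a finger holds the paddle down, jaw raised, with the board still before the jaw (value of joint clip above 0.14 rad and contact force between the fingers and clip above 0.4 N and x of board in the frame of jig below 0 m), for 0.1 s.
2. with the paddle still held down, a finger pushes the board's front edge under the jaw (value of joint clip above 0.14 rad and contact force between the fingers and clip above 0.4 N and x of board in the frame of jig above 0.006 m and contact force between the fingers and board above 0.1 N).
3. the board is home against the end stop while the paddle is still held down (value of joint clip above 0.14 rad and contact force between the fingers and clip above 0.4 N and x of board in the frame of jig above 0.0175 m), for 0.1 s.
At the end, for the whole second after the job is handed in: The board lies flat on the bed within 2.5 mm of the red end stop (origin at jig x above 17.5 mm), in line with the jig within 0.07 rad, at rest, and the jaw has sprung down onto its plate (clip angle 0.06 to 0.135 rad, pressing with more than 0.8 N) (x of board in the frame of jig between 0.0175 and 0.023 m and z of board in the frame of jig between 0.0225 and 0.027 m and angle between the x axis of board and the x axis of jig, either way round below 0.07 rad and angle between board's own z axis and vertical below 0.05 rad and contact force between clip and board above 0.8 N and value of joint clip between 0.06 and 0.135 rad and linear speed of board below 0.01 m/s); the robot touches nothing.
It fails at once if the board is lifted more than 6 mm off the bed or tipped by more than 0.2 rad (z of board in the frame of jig above 0.031 m or angle between board's own z axis and vertical above 0.2 rad).
It fails at once if a bystander is moved by more than 15 mm (distance of any of capacitor, jar, pump_wheel, screwdriver from where it was at the start of the episode above 0.015 m).
It also fails if it takes over 32 s, if anything falls off the work surface, if the arm or the gripper's body presses on something with over 40 N, if the wrist force passes 120 N, or if a joint passes its speed limit or range.

## Robot

A 7-joint arm with a two-finger parallel gripper is mounted at the origin on the work surface. World frame = base frame: x ahead of the robot, y to its left, z up, the work surface at z = 0. Lengths are in m, angles in rad, forces in N, time in s.
With the tool pointing down it reaches from about 0.425 to 0.925 m from the base axis. Payload 6.8 kg.
Tool frame: the origin (TCP) lies on the front face of the gripper's body, between the roots of the fingers; the fingertips stand 73 mm ahead of it and the grasp point (between the pads) lies 54 mm ahead of it (env.nose_length is the distance from the TCP to the fingertips, in m); z points along the fingers, y is the line along which they close (so a half turn about z gives the same grasp; the last joint's range is limited). The gripper opens to 85 mm and grips with 20 to 120 N. Pads are 22 mm wide; open, the fingers measure 114 mm over their backs; the gripper's body (76 mm by 85 mm) begins 54 mm behind the grasp point. The pads swing forward as they close: fully open they stand 13 mm farther back than shut.
Start: joints at [-1.41, 0.477, 0.022, 1.555, -0.011, 1.109, -0.083], TCP at [0.179, 0.651, 0.304] pointing down, gripper open.
Joint ranges: [-2.96, 2.96], [-0.34, 2.1], [-1.41, 1.46], [0.24, 2.44], [-1.37, 4.51], [0.17, 1.92], [-2.96, 2.96]. Speed limits (rad/s): [2.39, 2.39, 3.14, 3.14, 3.14, 3.14, 3.14].

## Interface

Orientations are given as a unit quaternion [w, x, y, z].
In Python, from cell import env, kin, camera, calibration, job gives the robot as it stands. The module is installed in compiled form; this text tells all that it offers. Calls block until the motion is done:
- env.reach(position, orientation): joint-space move of the TCP to a pose.
- env.movel(position, velocity=0.15, rot=None, stop_force=None): straight line of the TCP; rot=None keeps the orientation; velocity is the mean speed in m/s. With stop_force (N) it stops when the force on the tool has changed by that much, and returns True; else False.
- env.goto_joints(angles): joint-space move.
- env.grip(opening, f_grip=None): finger opening in m; f_grip is the grip in N (None keeps the last); returns when the fingers have stopped.
- env.dwell(seconds).
- kin.inverse_kinematics(position, orientation): joint angles nearest the present ones, or None.
- env.get_state(): the state.
- camera(name): name is "scene" or "top" or "wrist"; returns (picture, depth): 480x640x3 uint8, blue, green, red; 480x640 float32, m along the optical axis (not along the pixel's ray), 0 where there is no reading.
- calibration(name): a dict with "fx", "fy", "cx", "cy" (pixels), "rvec" (rotation vector, rad) and "tvec" (3), from world to camera coordinates, as OpenCV has them. Camera axes: x right, y down, z forward; pixel columns grow to the right and rows downward; lengths in m; the calibration is good to about 2 mm. A picture is of the moment at which its call begins: read the wrist's pose just before it. calibration takes no time and is no camera call; for the wrist camera it gives the pose at the moment of the call.
A pose or a line that the arm cannot do raises env.PlanningError and nothing moves.
- job.job_done(): hands the job in; it is judged then, once.
The state is a dict: "time": time; "qpos": joint angles; "joint_velocities": joint speeds; "joint_torque": joint torques, N m; "tcp_pos": TCP position; "orientation": TCP orientation; "force": force on the tool from outside, world axes, zero at the start; "torque": the same for the moment, N m; "opening": finger opening in m; "gripper_force": force on a finger pad.
Only numpy, scipy, OpenCV 4.12 (cv2) and the standard library are available. Lean on these libraries where they do the work, as an engineer would, in place of code of your own. Each camera call takes 0.05 s, during which the arm holds its last target. There are 200 camera calls.

## Working session

There is one attempt and no reset: what is moved stays moved. The work goes in short steps, each a Python script; the robot and the scene stay as the last script left them, time stands still between calls to the robot, and variables do not carry over. Pictures are saved under pics/ and viewed, at most 10 in all, crops included, and the job is handed in when it is done.

```bash
mkdir -p pics
python3 - <<'E'
from cell import env,camera,calibration
import cv2,numpy as np
for n in("top","scene"):
    p,d=camera(n); cv2.imwrite(f"pics/{n}.png",p); np.save(f"pics/{n}.npy",d); print(n,calibration(n))
print(env.get_state()["time"],env.nose_length)
E
```

```text
top {'fx': 601.2460110102063, 'fy': 601.2460110102063, 'cx': 317.820092386634, 'cy': 238.44595312718712, 'rvec': array([ 2.14395216, -2.18484988,  0.09388838]), 'tvec': array([0.0141934 , 0.59614556, 1.21752626])}
scene {'fx': 459.5433617248871, 'fy': 459.5433617248871, 'cx': 313.86631732466503, 'cy': 235.35209444731896, 'rvec': array([ 1.80400684,  1.64781698, -0.7237275 ]), 'tvec': array([-0.03857649, -0.33596992,  1.55505696])}
0.1 0.0726
```

View pics/top.png

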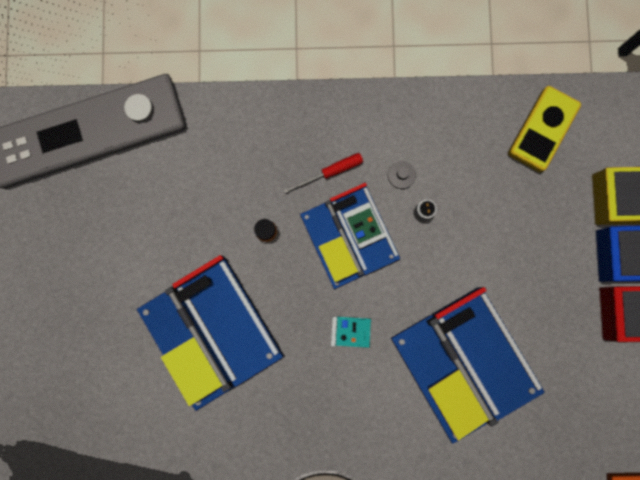

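View pics/scene.png

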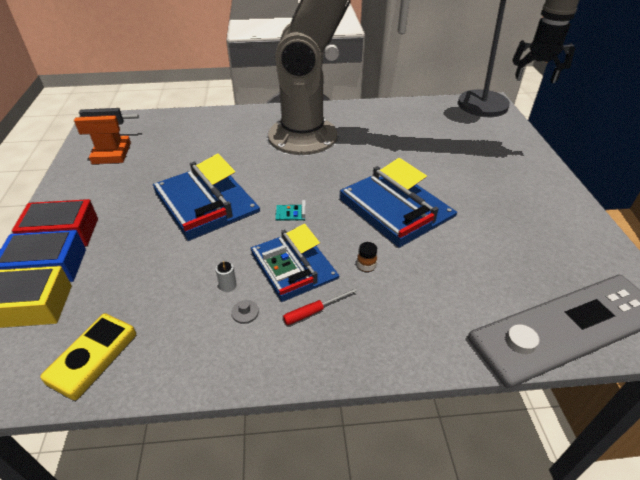

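```bash
cat > h.py <<'E'
import cv2,numpy as np
from scipy.spatial.transform import Rotation as R
def ray(c,uv,z):
    Rm=cv2.Rodrigues(np.array(c["rvec"]))[0]; t=np.array(c["tvec"]).ravel()
    uv=np.atleast_2d(uv).astype(float)
    d=np.c_[(uv[:,0]-c["cx"])/c["fx"],(uv[:,1]-c["cy"])/c["fy"],np.ones(len(uv))]@Rm
    o=-Rm.T@t
    return o+d*((z-o[2])/d[:,2])[:,None]
def mask(p,col):
    h=cv2.cvtColor(p,cv2.COLOR_BGR2HSV)
    if col=="yellow": return cv2.inRange(h,(22,120,90),(36,255,255))
    return cv2.inRange(h,(0,150,70),(7,255,255))|cv2.inRange(h,(173,150,70),(180,255,255))
def fit(a,b):  # jig xy a -> world xy b, rigid
    a=np.array(a);b=np.array(b);ac=a-a.mean(0);bc=b-b.mean(0)
    th=np.arctan2((ac[:,0]*bc[:,1]-ac[:,1]*bc[:,0]).sum(),(ac*bc).sum())
    M=np.array([[np.cos(th),-np.sin(th)],[np.sin(th),np.cos(th)]])
    return th,b.mean(0)-M@a.mean(0),np.linalg.norm(ac,axis=1)-np.linalg.norm(bc,axis=1)
E
python3 - <<'E'
from h import *
from cell import calibration
p=cv2.imread("pics/top.png");c=calibration("top")
cen={}
for col in("yellow","red"):
    m=mask(p,col);m2=np.zeros_like(m);m2[180:290,300:400]=m[180:290,300:400]
    n,l,s,ce=cv2.connectedComponentsWithStats(m2);i=1+s[1:,4].argmax();cen[col]=ce[i];print(col,s[i],ce[i])
    print(cv2.minAreaRect(np.argwhere(l==i)[:,::-1].astype(np.int32)))
Y=ray(c,cen["yellow"],.0465)[0,:2];Rd=ray(c,cen["red"],.037)[0,:2]
print(Y,Rd,fit([[-.055,.076],[.0635,0]],[Y,Rd]))
for n,uv in dict(cap=(427,210),jar=(265,230),wheel=(401,175)).items():print(n,ray(c,uv,.05))
E
```

```text
yellow [319 237  39  45 996] [338.13052209 258.84638554]
((338.1170654296875, 258.7536315917969), (39.60099792480469, 25.283178329467773), 65.224853515625)
red [330 183  36  18 138] [347.82608696 191.78985507]
((347.8690185546875, 191.8172149658203), (3.616084098815918, 38.483360290527344), 65.69544982910156)
[ 0.55203629 -0.03790498] [ 0.69171224 -0.06124132] (np.float64(0.404724607087745), array([ 0.63293071, -0.08617667]), array([-0.00041734, -0.00041734]))
cap [[ 0.64835983 -0.22162318  0.05      ]]
jar [[0.61375516 0.11041579 0.05      ]]
wheel [[ 0.72213296 -0.17087959  0.05      ]]
```

```bash
cat >> h.py <<'E'
def pose(th,o,xj,yj,z,q7sign=1):
    M=np.array([[np.cos(th),-np.sin(th)],[np.sin(th),np.cos(th)]])
    xy=o+M@np.array([xj,yj]); y=q7sign*M[:,1]
    Y=np.array([y[0],y[1],0]);Z=np.array([0,0,-1.]);X=np.cross(Y,Z)
    q=R.from_matrix(np.c_[X,Y,Z]).as_quat()
    return np.array([xy[0],xy[1],z]),q[[3,0,1,2]]
E
python3 - <<'E'
from h import *
from cell import env,kin,camera,calibration
th,o=.405,np.array([.633,-.086])
best=None
for s in(1,-1):
    p,q=pose(th,o,-.080,.042,.26,s); j=kin.inverse_kinematics(p,q); print(s,None if j is None else np.round(j,2))
    if j is not None and (best is None or abs(j[6])<abs(best[2][6])): best=(p,q,j,s)
env.reach(best[0],best[1]); st=env.get_state(); print(best[3],st["time"],st["tcp_pos"],st["orientation"],st["force"],st["opening"])
c=calibration("wrist");im,d=camera("wrist");cv2.imwrite("pics/w1.png",im);np.save("pics/w1.npy",d)
import pickle;pickle.dump(c,open("pics/w1.pkl","wb"))
E
```

```text
1 [-0.45  0.36  0.6   1.94 -0.25  0.92  2.25]
-1 [-0.75  0.51  1.06  1.95 -0.54  0.99 -0.61]
-1 2.975 [ 0.54321735 -0.0779554   0.25985298] [-1.48577893e-04  9.79373522e-01  2.02058104e-01 -6.31030208e-05] [-0.37798037 -0.26455692 -1.49960301] 0.0854339919052682
```

View pics/w1.png

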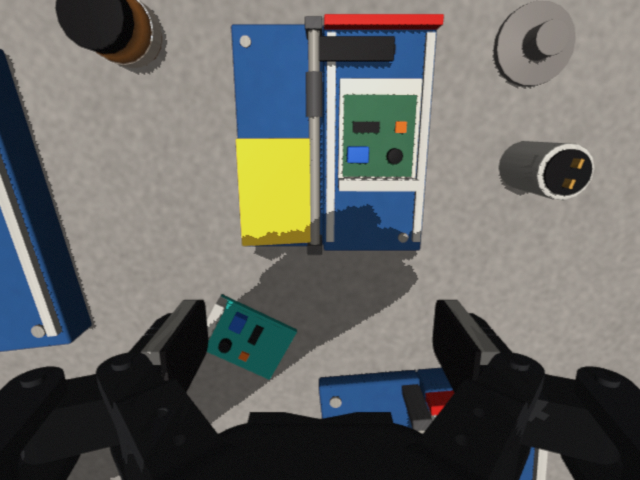

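Run:
```python
from h import *
import pickle
c=pickle.load(open("pics/w1.pkl","rb"));im=cv2.imread("pics/w1.png");d=np.load("pics/w1.npy")
Rm=cv2.Rodrigues(np.array(c["rvec"]))[0];t=np.ravel(c["tvec"]);print("cam",-Rm.T@t)
v,u=np.mgrid[:480,:640];P=(np.dstack([(u-c["cx"])/c["fx"]*d,(v-c["cy"])/c["fy"]*d,d])-t)@Rm
cen={}
m=mask(im,"yellow");n,l,s,ce=cv2.connectedComponentsWithStats(m);i=1+s[1:,4].argmax();print(s[i],ce[i])
yl=P[l==i];print("paddle z",np.percentile(yl[:,2],[2,50,98]))
m=mask(im,"red");m[100:]=0;n,l2,s,ce=cv2.connectedComponentsWithStats(m);k=1+s[1:,4].argmax();print(s[k],ce[k])
r=P[l2==k];print("red z",np.percentile(r[:,2],[5,50,95]));top=r[r[:,2]>.036]
print(yl.mean(0),top.mean(0))
a=fit([[-.055,.076],[.0635,0]],[yl.mean(0)[:2],top.mean(0)[:2]]);print(a)
# corner rects
rp=cv2.minAreaRect((yl[:,:2]*1000).astype(np.float32));rr=cv2.minAreaRect((top[:,:2]*1000).astype(np.float32));print(rp,rr)
th,o,_=a
M=np.array([[np.cos(th),-np.sin(th)],[np.sin(th),np.cos(th)]])
for uu in(350,380,410):
    for vv in range(164,202,3):
        q=P[vv,uu];print(uu,vv,np.round(((q[:2]-o)@M)*1000,1),round(q[2]*1000,1),im[vv,uu])
```

```text
cam [ 0.60732382 -0.0509688   0.33066608]
[ 236  138   75  108 7534] [273.72020175 190.48460313]
paddle z [0.04189282 0.04746578 0.05288716]
[ 324   14  120   12 1416] [383.18079096  19.45621469]
red z [0.03840058 0.03973905 0.0410087 ]
[ 0.55347298 -0.03678062  0.04897523] [ 0.69071603 -0.06183283  0.0405526 ]
(np.float64(0.3897193256992387), array([ 0.63260048, -0.08607202]), array([0.00063325, 0.00063325]))
((556.0184936523438, -40.2374267578125), (85.5906982421875, 60.529319763183594), 23.453706741333008) ((670.2364501953125, -51.3271369934082), (55.773582458496094, 112.79115295410156), 63.36193084716797)
350 164 [-34.9  18.7] 33.7 [ 82 111  64]
350 167 [-37.3  18.5] 33.0 [ 85 114  66]
350 170 [-39.6  18.4] 32.1 [ 83 115  67]
350 173 [-42.   18.2] 31.3 [ 83 115  68]
350 176 [-44.2  18.3] 33.0 [ 91 112  90]
350 179 [-45.4  18.9] 41.7 [167 175 178]
350 182 [-47.   19.2] 46.9 [208 218 221]
350 185 [-49.   19.3] 48.7 [207 216 220]
350 188 [-51.3  19.2] 48.3 [206 217 220]
350 191 [-56.9  17.3] 26.5 [161 126 101]
350 194 [-59.4  17.2] 25.9 [145  89  45]
350 197 [-61.9  17. ] 25.5 [145 
[... 413 characters left out ...]
 219]
380 191 [-56.6  -7. ] 25.2 [169 144 127]
380 194 [-58.9  -7. ] 26.2 [144  88  45]
380 197 [-61.3  -7.1] 26.5 [142  88  45]
380 200 [-63.9  -7.3] 25.8 [143  88  45]
410 164 [-34.1 -27.5] 33.6 [ 82 114  66]
410 167 [-36.5 -27.8] 32.8 [ 81 112  65]
410 170 [-38.9 -28.3] 31.7 [ 83 113  68]
410 173 [-41.2 -28.4] 31.9 [ 83 113  69]
410 176 [-43.3 -28.2] 33.5 [ 97 118  94]
410 179 [-44.1 -25.3] 46.5 [173 181 184]
410 182 [-46. -25.] 48.5 [207 216 220]
410 185 [-48.2 -25.2] 48.7 [206 216 220]
410 188 [-50.5 -25.4] 48.6 [205 216 219]
410 191 [-52.8 -25.7] 48.1 [169 144 127]
410 194 [-58.8 -31.5] 24.6 [145  90  47]
410 197 [-61.  -31.4] 25.8 [144  89  46]
410 200 [-63.4 -31.5] 26.3 [144  87  45]
```

Run:
```python
from h import *
from cell import env,camera,calibration
th,o=.406,np.array([.633,-.086])
P=lambda x,z:pose(th,o,x,.039,z,-1)
p,q=P(-.074,.145); env.movel(p,.12,rot=q)
def s(k):
    st=env.get_state();print(k,round(st["time"],2),np.round(st["tcp_pos"],4),np.round(st["force"],2))
s("up")
print(env.movel(P(-.074,.100)[0],.025,stop_force=1.6)); s("touch")
im,d=camera("wrist");cv2.imwrite("pics/w2.png",im)
```

```text
up 4.13 [ 0.55   -0.0796  0.1456] [0.86 0.05 0.72]
True
touch 5.48 [ 0.5495 -0.0792  0.1069] [ 0.09 -0.03  2.17]
```

View pics/w2.png

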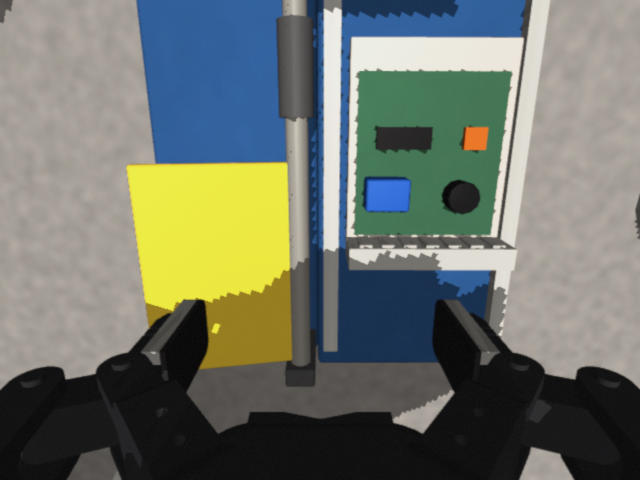

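Run:
```python
from h import *
from cell import env,camera,calibration
th,o=.406,np.array([.633,-.086])
P=lambda x,z:pose(th,o,x,.039,z,-1)
M=np.array([[np.cos(th),-np.sin(th)],[np.sin(th),np.cos(th)]])
def s(k):
    st=env.get_state();f=np.array(st["force"]);t=np.array(st["tcp_pos"])
    print(k,round(st["time"],2),"jig",np.round((t[:2]-o)@M*1000,1),round(t[2]*1000,1),"f",np.round(f[:2]@M,2),round(f[2],2))
env.movel(P(-.074,.095)[0],.03);env.dwell(.15); s("pressed")
print(env.movel(P(-.0645,.095)[0],.04)); s("near")
print(env.movel(P(-.026,.095)[0],.025,stop_force=8)); s("pushed")
env.dwell(.2);s("hold")
c=calibration("wrist");im,d=camera("wrist");cv2.imwrite("pics/w3.png",im)
```

```text
pressed 6.22 jig [-74.   39.4] 95.0 f [0.68 3.64] 4.08
False
near 6.62 jig [-64.1  38.6] 95.1 f [-1.06  2.38] 4.16
True
pushed 7.88 jig [-31.6  38.8] 94.7 f [ 0.54 -0.34] 5.11
hold 8.07 jig [-31.6  38.8] 94.7 f [-1.18 -0.93] 5.44
```

View pics/w3.png

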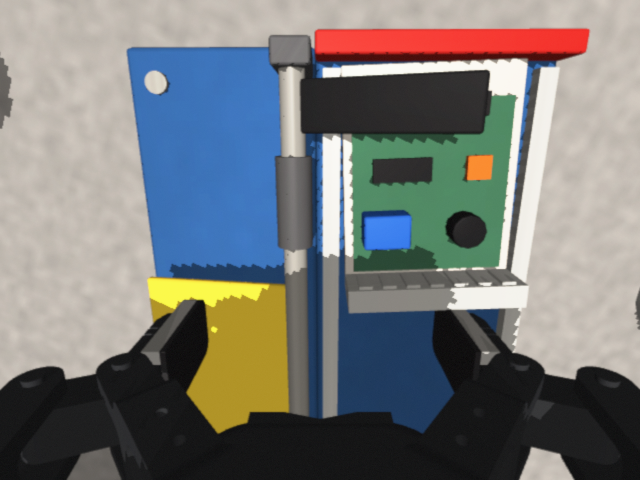

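Run:
```python
from h import *
from cell import env,camera,calibration
th,o=.406,np.array([.633,-.086])
P=lambda x,z:pose(th,o,x,.039,z,-1)
M=np.array([[np.cos(th),-np.sin(th)],[np.sin(th),np.cos(th)]])
def s(k):
    st=env.get_state();f=np.array(st["force"]);t=np.array(st["tcp_pos"])
    print(k,round(st["time"],2),"jig",np.round((t[:2]-o)@M*1000,1),round(t[2]*1000,1),"f",np.round(f[:2]@M,2),round(f[2],2))
print(env.movel(P(-.027,.095)[0],.015,stop_force=10)); s("pushed")
env.dwell(.3);s("hold")
env.movel(P(-.037,.095)[0],.04);s("back")
env.movel(P(-.037,.135)[0],.05);env.movel(P(-.075,.20)[0],.12);env.dwell(.3);s("clear")
im,d=camera("wrist");cv2.imwrite("pics/w4.png",im)
```

```text
True
pushed 8.41 jig [-31.3  38.7] 94.6 f [-0.43 -0.2 ] 4.21
hold 8.71 jig [-31.3  38.7] 94.7 f [-1.26 -0.33] 4.48
back 9.0 jig [-36.8  39. ] 95.2 f [ 1.46 -0.28] 4.17
clear 11.03 jig [-75.   39.1] 199.6 f [-0.46 -0.06] -0.2
```

View pics/w4.png

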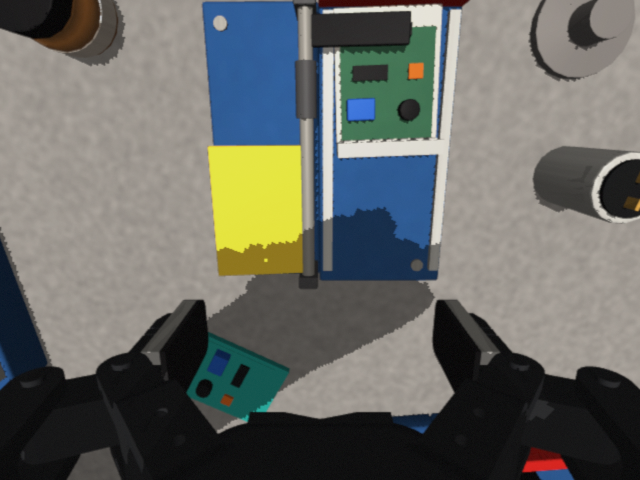

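Run:
```python
from h import *
from cell import env,camera,calibration
th,o=.406,np.array([.633,-.086])
env.movel(pose(th,o,-.03,.039,.17,-1)[0],.12);env.dwell(.2)
c=calibration("wrist");im,d=camera("wrist")
cv2.imwrite("pics/w5.png",cv2.resize(im[0:280,260:620],None,fx=2.1,fy=2.1))
M=np.array([[np.cos(th),-np.sin(th)],[np.sin(th),np.cos(th)]])
for u in range(370,490,20):
    x=lambda v,z:((ray(c,(u,v),z)[0,:2]-o)@M*1000).round(1)
    col=im[:,u].astype(int)
    red=[v for v in range(300) if col[v,2]>1.8*col[v,1] and col[v,2]>60 and col[v,2]>1.8*col[v,0]]
    bl=[v for v in range(100,320) if d[v,u]>0 and col[v,0]>1.5*col[v,2]]
    wh=[v for v in range(100,320) if col[v].min()>140]
    print(u,"red end",x(max(red),.025) if red else None, red[-1:] ,"white",wh[:1],wh[-1:],x(wh[-1],.047) if wh else None)
```

```text
370 red end [60.4 11.9] [85] white [] [] None
390 red end [60.4  1.3] [85] white [] [] None
410 red end [60.3 -9.2] [85] white [221] [244] [-20.7  -9.4]
430 red end [ 60.8 -19.7] [84] white [100] [244] [-20.7 -20.1]
450 red end [ 60.7 -30.3] [84] white [187] [253] [-25.8 -31.2]
470 red end [ 60.7 -40.8] [84] white [100] [312] [-60.8 -45.6]
```

View pics/w5.png

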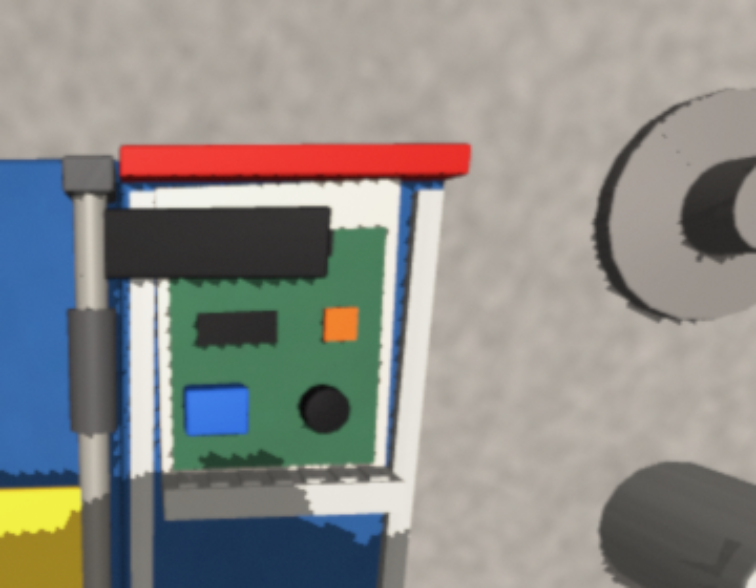

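```bash
python3 -c "
from cell import env,job
print(job.job_done(), env.get_state()['time'])"
```

```text
the job is handed in; nothing more can be done
the job is handed in; nothing more can be done
```

I loaded the board and handed the job in, but it returned no verdict. By the last picture and measurements the board sits about 1 mm from the red end stop and about 0.02–0.03 rad off line, with the jaw down on its plate and the arm clear.

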